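Grade the mallet face discs along the slide rail

TASK

Line up the four bone-coloured face discs on the four blue pads of the steel slide rail in order of diameter, the smallest on the pad nearest the teak mallet head and the largest on the pad farthest from it, each lying flat and centred on its own pad. Leave the mallet head and the white burnishing stone where they are.

Things in the scene. Friction and masses are not known exactly. Their poses are not given: they have to be found in the camera images.
- disc_34_center (a point): Smallest loose bone-coloured resin face disc, 34 mm diameter, 22 mm thick, lying flat on the granite (z = 0); the point is its centre, half-way up (11 mm over its underside); z is the disc's axis. 25 g.
- disc_43_center (a point): Second smallest bone-coloured face disc, 43 mm diameter, 22 mm thick, lying flat; the point is its centre, half-way up; z is its axis. 40 g.
- disc_52_center (a point): Second largest bone-coloured face disc, 52 mm diameter, 22 mm thick, lying flat; the point is its centre, half-way up; z is its axis. 58 g.
- disc_61_center (a point): Largest bone-coloured face disc, 61 mm diameter, 22 mm thick, lying flat; the point is its centre, half-way up; z is its axis. 80 g. The loose things (discs, stone, and two small bystanders under 20 mm high: a brass disc and a steel countersink bit) lie in two loose rows across the table in front of the rail, in any order; neighbours in a row are at least 110 mm apart centre to centre, so fingers closing along world y find room on both sides.
- pad_1: First of four equal fixed blue square pads with a white cross, 64 x 64 x 3 mm, in a straight row 88 mm apart on top of the rail. The rail is a flat fixed steel bar 900 mm long, 66 mm wide, 14 mm high, lying roughly across the table (its place and yaw vary). The point is the centre of the pad's underside, on the rail's top; the pad's top is 3 mm above it. The pad's y axis runs along the rail, from pad_4 towards pad_1; z is up.
- pad_2: Second blue pad, between pad_1 and pad_3; same size, point and axes.
- pad_3: Third blue pad, between pad_2 and pad_4; same size, point and axes.
- pad_4: Fourth blue pad, at the other end of the row from pad_1; same size, point and axes.
- head_center (a point): Loose teak mallet head, a square block about 196 mm long with brass bands, 58 x 58 mm in section, lying lengthwise on the rail just beyond one end of the row of pads: beyond pad_1 or beyond pad_4, which varies. At the other end stands a black end stop with a red knob, 80 x 60 x 54 mm. The point is the middle of the head, 29 mm above the rail's top; y is its length. Not to be moved.
- stone_center (a point): White ceramic burnishing stone, a loose block 70 x 26 x 18 mm lying flat among the discs; the point is its centre, x its length. Not to be moved.

How it is judged (in metres and radians):
At the end, for the whole second after the job is handed in: All four discs rest flat, one on each pad, graded by diameter from the smallest at the mallet head: centres within 12 mm of the pad centres, underside on the pad (within 4 mm), tilt under 0.08 rad. Mallet head and stone within 20 mm of their starts (((horizontal distance between head_center and pad_1 below 0.27 m and horizontal distance between disc_34_center and pad_1 below 0.012 m and z of disc_34_center in the frame of pad_1 between 0.01 and 0.018 m and angle between the z axis of disc_34_center and the z axis of pad_1, either way round below 0.08 rad and horizontal distance between disc_43_center and pad_2 below 0.012 m and z of disc_43_center in the frame of pad_2 between 0.01 and 0.018 m and angle between the z axis of disc_43_center and the z axis of pad_2, either way round below 0.08 rad and horizontal distance between disc_52_center and pad_3 below 0.012 m and z of disc_52_center in the frame of pad_3 between 0.01 and 0.018 m and angle between the z axis of disc_52_center and the z axis of pad_3, either way round below 0.08 rad and horizontal distance between disc_61_center and pad_4 below 0.012 m and z of disc_61_center in the frame of pad_4 between 0.01 and 0.018 m and angle between the z axis of disc_61_center and the z axis of pad_4, either way round below 0.08 rad) or (horizontal distance between head_center and pad_4 below 0.27 m and horizontal distance between disc_34_center and pad_4 below 0.012 m and z of disc_34_center in the frame of pad_4 between 0.01 and 0.018 m and angle between the z axis of disc_34_center and the z axis of pad_4, either way round below 0.08 rad and horizontal distance between disc_43_center and pad_3 below 0.012 m and z of disc_43_center in the frame of pad_3 between 0.01 and 0.018 m and angle between the z axis of disc_43_center and the z axis of pad_3, either way round below 0.08 rad and horizontal distance between disc_52_center and pad_2 below 0.012 m and z of disc_52_center in the frame of pad_2 between 0.01 and 0.018 m and angle between the z axis of disc_52_center and the z axis of pad_2, either way round below 0.08 rad and horizontal distance between disc_61_center and pad_1 below 0.012 m and z of disc_61_center in the frame of pad_1 between 0.01 and 0.018 m and angle between the z axis of disc_61_center and the z axis of pad_1, either way round below 0.08 rad)) and linear speed of each of disc_34, disc_43, disc_52, disc_61 below 0.01 m/s and distance of each of head_center, stone_center from where it was at the start of the episode below 0.02 m); the robot touches nothing.
It fails at once if the mallet head is shoved or knocked (more than 20 mm) (distance of head_center from where it was at the start of the episode above 0.02 m).
It fails at once if the burnishing stone is moved (more than 20 mm) (distance of stone_center from where it was at the start of the episode above 0.02 m).
It also fails if it takes over 109 s, if anything falls off the work surface, if the arm or the gripper's body presses on something with over 40 N, if the wrist force passes 120 N, or if a joint passes its speed limit or range.

ROBOT

A 6-joint arm with a two-finger parallel gripper is mounted at the origin on the work surface. World frame = base frame: x ahead of the robot, y to its left, z up, the work surface at z = 0. Lengths are in mm, angles in rad, forces in N, time in s.
With the tool pointing down it reaches from about 350 to 975 mm from the base axis. Payload 4.9 kg.
Tool frame: the origin (TCP) lies at the very end of the fingers, on their centre line; the grasp point (between the pads) lies 19 mm behind it; z points along the fingers, y is the line along which they close (so a half turn about z gives the same grasp; the last joint's range is limited). The gripper opens to 85 mm and grips with 20 to 120 N. Pads are 22 mm wide; open, the fingers measure 114 mm over their backs; the gripper's body (76 mm by 85 mm) begins 54 mm behind the grasp point. The pads swing forward as they close: fully open they stand 13 mm farther back than shut.
Start: joints at [-1.318, 0.053, 1.613, -0, 1.476, -0.119], TCP at [227.052, -582.279, 231.304] pointing down, gripper open.
Joint ranges: [-3.01, 3.01], [-1.01, 2.22], [0.06, 2.58], [-1.02, 4.17], [0.09, 2.62], [-3.14, 3.14]. Speed limits (rad/s): [2.57, 2.57, 3.14, 3.14, 3.14, 3.14].

INTERFACE

Orientations are given as a unit quaternion [w, x, y, z].
In Python, from workcell import robot gives the robot as it stands. The module is installed in compiled form; this text tells all that it offers.
- The arm moves only by the tool jog_arm, never from a script. Its argument "increments" is a list of rows, each an object with "xyz": the shift along the tool's x, y, z normalised to -1 to 1, where 1 is 0.04 m, a list of three; "rotation": the turn, a rotation vector about the tool's x, y, z normalised to -1 to 1, where 1 is 5 degrees, a list of three. A call has 1 to 20 rows; each row shifts and turns the commanded pose from where the row before left it, along the tool's axes as they then stand; what a row does not reach is not made up. A row lasts 1/10 s, in which the tool goes at most 50 mm and 8.59 degrees, less where a joint would pass 70% of its speed; a pose out of reach is approached as far as the arm can. A call with a number of a shift or a turn outside -1 to 1 is refused whole. A call with a gripper value outside its range is refused whole. "gripper" is the opening, from -1 (shut) to 1 (fully open), set as the call begins (left out, the last holds). The fingers move at their own pace and stop on an object; "newtons" is the grip in N (left out, the last holds). Time passes only in rows, so rows that do not move let the fingers close. It gives the time, the measured TCP pose, the force, the opening and the grip force at its end, in the units of the state.
- robot.observe(): the state, without advancing time (a new reading comes with each control period).
- robot.get_image(name): name is "scene" or "top" or "wrist"; returns the picture (480x640x3 uint8, red, green, blue); there is no depth.
- robot.calibration(name): a dict with "K" (3x3 intrinsics, pixels), "D" ([k1, k2, p1, p2, k3] as OpenCV has them; the pictures are not rectified), "position" and "orientation" of the camera in the world. Camera axes: x right, y up, looking along -z (the intrinsics and any distortion apply to the point x, -y, -z); pixel columns grow to the right and rows downward; lengths in mm; the calibration is good to about 2 mm. A picture is of the moment at which its call begins: read the wrist's pose just before it. calibration takes no time and is no camera call; for the wrist camera it gives the pose at the moment of the call.
- robot.sign_off(): hands the job in; it is judged then, once.
The state is a dict: "time_s": time; "joints": joint angles; "dq": joint speeds; "effort": joint torques, N m; "ee_pos": TCP position; "eef_rot": TCP orientation; "contact_force": force on the tool from outside, world axes, zero at the start; "moment": the same for the moment, N m; "gripper_width": finger opening in mm; "grip_force": force on a finger pad.
Only numpy, scipy, OpenCV 4.12 (cv2) and the standard library are available. Lean on these libraries where they do the work, as an engineer would, in place of code of your own. Each camera call takes 0.05 s, during which the arm holds its last target. There are 200 camera calls.

## Working session

There is one attempt and no reset: what is moved stays moved. The work goes in short steps, Python scripts to look and compute and a tool call to move; the robot and the scene stay as the last step left them, time stands still between calls to the robot, and variables do not carry over. Pictures are saved under pics/ and viewed, at most 14 in all, crops included, and the job is handed in when it is done.

Besides the shell and the picture viewer there is one more tool, called after ">>>" by a JSON object that holds its "op" and its "data", one argument or row to a line. jog_arm: Moves the arm, as the interface text tells. Scaled input: -1 to 1 covers 0.04 m each way for a shift and 5 degrees each way for a turn. Its arguments: {"type":"object","properties":{"increments":{"type":"array","items":{"type":"object","properties":{"xyz":{"type":"array","items":{"type":"number","minimum":-1,"maximum":1}},"rotation":{"type":"array","items":{"type":"number","minimum":-1,"maximum":1}}}}},"gripper":{"type":"number"},"newtons":{"type":"number"}},"required":["increments"]}

```bash
mkdir -p pics; cat > h.py <<'E'
import numpy as np, cv2
from scipy.spatial.transform import Rotation as R
from workcell import robot
def cam(n):
    c=robot.calibration(n); q=c["orientation"]
    return np.array(c["K"],float),np.array(c["D"],float),np.array(c["position"],float),R.from_quat([q[1],q[2],q[3],q[0]])
def ray(c,uv,z):
    K,D,p,r=c
    n=cv2.undistortPoints(np.array(uv,float).reshape(-1,1,2),K,D).reshape(-1,2)
    d=r.apply(np.c_[n[:,0],-n[:,1],-np.ones(len(n))])
    return p+d*((z-p[2])/d[:,2])[:,None]
def grab(n,f=None):
    im=cv2.cvtColor(robot.get_image(n),cv2.COLOR_RGB2BGR)
    if f: cv2.imwrite("pics/"+f,im)
    return im
E
python3 - <<'E'
from h import *
s=robot.observe();print(s)
for n in("top","scene"):
    grab(n,n+"0.png");c=cam(n);print(n,c[0],c[1],c[2],c[3].as_matrix())
E
```

```text
{'time_s': 0.0, 'joints': array([-1.31801980e+00,  5.33521253e-02,  1.61429608e+00,  1.48618498e-05,
        1.47601609e+00, -1.18965648e-01]), 'dq': array([-0.00109857, -0.00027341, -0.00013293, -0.0004639 ,  0.0017388 ,
        0.00197085]), 'effort': array([ 1.94059639e-04, -3.93685985e+01, -3.70175529e+01, -1.33215194e-04,
        7.17879055e-03,  1.86138518e-07]), 'ee_pos': array([ 226.89059868, -581.6882361 ,  230.06472312]), 'eef_rot': array([-1.03399618e-03,  9.82775248e-01,  1.84801890e-01, -6.18699519e-05]), 'contact_force': array([-0.41452888,  0.58164182, -0.20478105]), 'moment': array([ 0.03996563, -0.04309122,  0.01213134]), 'grip_force': 0.0, 'gripper_width': 85.15085123634978}
top [[483.38397808   0.         323.66797457]
 [  0.         483.38397808 230.78262613]
 [  0.           0.           1.        ]] [-0.04210556  0.          0.          0.          0.        ] [ 332.17800492   17.33815499 1083.13337995] [[ 0.06166028  0.97144228 -0.22912421]
 [-0.99808654  0.05895231 -0.01865162]
 [-0.00461157  0.22983586  0.97321848]]
scene [[621.20322328   0.         329.56971929]
 [  0.         621.20322328 232.44031074]
 [  0.           0.           1.        ]] [0.00754897 0.         0.         0.         0.        ] [1270.666034    216.83911666 1008.93975561] [[-0.29650876 -0.75146692  0.58938953]
 [ 0.95488744 -0.24394143  0.16935926]
 [ 0.01650864  0.61301716  0.7898971 ]]
```

View pics/top0.png

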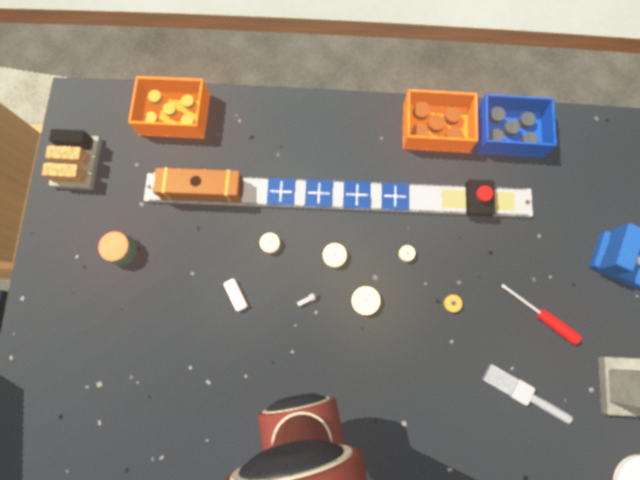

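The top view shows the mallet head at the left (+y, about px 196,184) and pads at x≈281, 319, 357 and 395, row ≈193. The discs are at (270,243), (335,255), (407,254) and (367,300), the stone is at (235,295), and the end stop is at the right.

```bash
cat > meas.py <<'E'
from h import *
for n in("top","scene"):
    im=cv2.imread(f"pics/{n}0.png"); c=cam(n); hsv=cv2.cvtColor(im,cv2.COLOR_BGR2HSV)
    if n=="top": print(hsv[243,270],hsv[255,335],hsv[295,235],hsv[185,275])
    for name,lo,hi,z in(("cream",(12,18,150),(40,130,255),22),("blue",(100,120,60),(125,255,255),17)):
        m=cv2.inRange(hsv,lo,hi)
        if name=="blue": m=cv2.morphologyEx(m,cv2.MORPH_CLOSE,np.ones((3,3)))
        for k in cv2.findContours(m,cv2.RETR_EXTERNAL,cv2.CHAIN_APPROX_NONE)[0]:
            if cv2.contourArea(k)<120: continue
            P=ray(c,k.reshape(-1,2),z)[:,:2].astype(np.float32)
            (x,y),(w,h),a=cv2.minAreaRect(P)
            if not(200<x<950 and w<400): continue
            (cx,cy),r=cv2.minEnclosingCircle(P)
            print(n,name,"px",k.reshape(-1,2).mean(0).round(),"rect",round(x,1),round(y,1),round(w,1),round(h,1),round(a,1),"circ",round(cx,1),round(cy,1),"d",round(2*r,1))
E
python3 meas.py
```

```text
[ 29  22 255] [ 26  38 254] [ 30   1 255] [109 137 206]
top cream px [621. 388.] rect 282.1 -614.5 87.0 121.4 88.0 circ 283.7 -619.3 d 141.1
top cream px [365. 300.] rect 432.7 -63.1 65.4 63.4 2.8 circ 432.4 -63.0 d 67.5
top cream px [520. 298.] rect 457.1 -401.9 97.3 9.1 55.9 circ 455.7 -400.9 d 97.3
top cream px [235. 294.] rect 427.2 223.9 74.7 31.1 30.7 circ 427.0 224.3 d 76.5
top cream px [406. 253.] rect 543.5 -150.1 39.1 38.1 1.5 circ 543.3 -149.4 d 41.5
top cream px [334. 255.] rect 529.4 10.2 56.6 55.8 3.5 circ 529.2 11.2 d 59.6
top cream px [269. 242.] rect 547.8 157.5 48.4 47.3 4.7 circ 548.1 158.5 d 50.2
top cream px [114. 247.] rect 516.9 510.7 66.9 66.4 3.5 circ 518.1 509.9 d 72.4
top cream px [514. 202.] rect 678.0 -394.2 67.7 87.2 1.2 circ 678.1 -395.7 d 102.9
top cream px [437. 199.] rect 674.7 -219.5 68.0 128.9 0.9 circ 673.8 -218.4 d 142.1
top cream px [252. 189.] rect 666.5 205.1 67.7 55.6 3.4 circ 666.6 204.0 d 86.1
top cream px [151. 188.] rect 661.9 447.5 76.1 41.1 18.2 circ 664.2 440.3 d 79.9
top cream px [ 74. 162.] rect 716.7 651.9 126.3 132.4 5.2 circ 721.8
[... 963 characters left out ...]
7 32.1 30.8 circ 438.5 222.3 d 82.0
scene cream px [312. 191.] rect 440.2 -63.0 82.0 63.9 18.1 circ 439.9 -62.1 d 83.3
scene cream px [198. 104.] rect 259.0 -410.4 70.1 47.5 60.8 circ 266.2 -412.3 d 74.1
scene blue px [377. 308.] rect 671.0 140.6 63.1 61.7 1.2 circ 670.4 140.7 d 85.0
scene blue px [332. 296.] rect 672.3 52.7 63.2 60.6 0.9 circ 672.4 52.7 d 84.9
scene blue px [287. 284.] rect 673.7 -35.5 63.2 61.2 1.2 circ 673.4 -35.4 d 84.6
scene blue px [ 57. 310.] rect 849.8 -417.3 153.1 210.8 0.1 circ 849.2 -415.5 d 254.9
scene blue px [244. 273.] rect 674.9 -123.4 63.2 61.6 0.9 circ 674.5 -122.9 d 84.4
scene blue px [ 35. 156.] rect 521.5 -682.5 248.0 133.4 68.2 circ 525.7 -683.7 d 271.4
```

View pics/scene0.png

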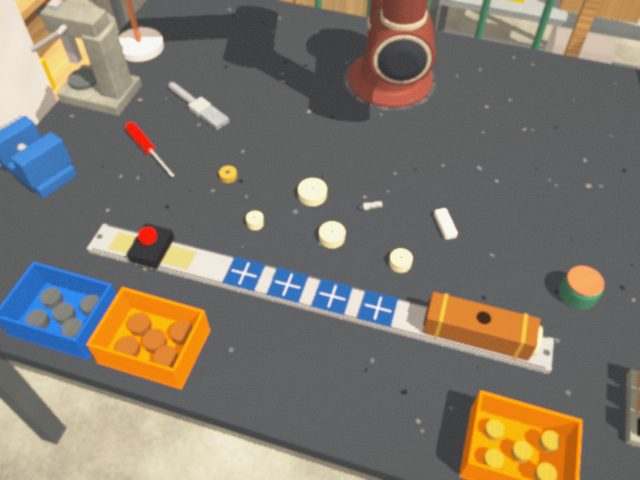

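The scene view agrees: the pads run from the head end at (671,142) to (675.5,-122). The diameters fit 43 at y≈158, 52 at y≈11, 34 at y≈-150 and 61 at (432,-63). Next I straighten the tool and move over the middle for a wrist look.

>>> {"op": "jog_arm", "data": {
  "increments": [
    {"rotation":[0,0,0.852]},
    {"rotation":[0,0,0.852]},
    {"rotation":[0,0,0.852]},
    {"rotation":[0,0,0.852]},
    {"rotation":[0,0,0.852]},
    {"xyz":[0.45,-0.93,-0.1]},
    {"xyz":[0.45,-0.93,-0.1]},
    {"xyz":[0.45,-0.93,-0.1]},
    {"xyz":[0.45,-0.93,-0.1]},
    {"xyz":[0.45,-0.93,-0.1]},
    {"xyz":[0.45,-0.93,-0.1]},
    {"xyz":[0.45,-0.93,-0.1]},
    {"xyz":[0.45,-0.93,-0.1]},
    {"xyz":[0.45,-0.93,-0.1]},
    {"xyz":[0.45,-0.93,-0.1]},
    {"xyz":[0.45,-0.93,-0.1]},
    {"xyz":[0.45,-0.93,-0.1]},
    {"xyz":[0.45,-0.93,-0.1]},
    {"xyz":[0.45,-0.93,-0.1]},
    {"xyz":[0.45,-0.93,-0.1]}
  ],
  "gripper": 1,
  "newtons": 30
}}

```text
invalid input at $.increments[0]: expected keys xyz, rotation
```

>>> {"op": "jog_arm", "data": {
  "increments": [
    {},
    {},
    {}
  ]
}}

```text
invalid input at $.increments[0]: expected keys xyz, rotation
```

```bash
python3 - <<'E'
from h import *
s=robot.observe();c=cam("wrist");grab("wrist","w1.png")
print(s["ee_pos"],s["eef_rot"],c[0][0,0],c[1],c[2],c[3].as_matrix())
E
```

```text
[ 226.90417798 -581.74419564  230.16055521] [-9.50179925e-04  9.82772263e-01  1.84818210e-01 -7.25391628e-05] 364.9805627505908 [0.01382146 0.         0.         0.         0.        ] [ 304.52618835 -551.54117912  373.12902615] [[ 3.63062350e-01  8.81777572e-01  3.01088099e-01]
 [-9.31764570e-01  3.43833855e-01  1.16589306e-01]
 [-7.18446347e-04 -3.22872410e-01  9.46442228e-01]]
```

View pics/w1.png

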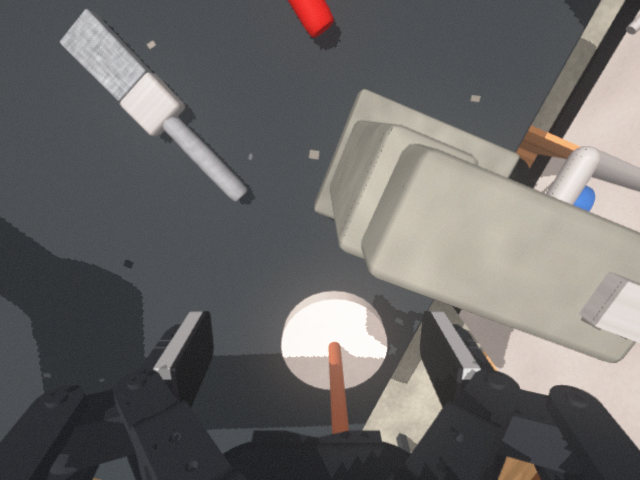

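The rod-and-base ornament at (335,345) stands near the tool, so I check where it is before moving.

```bash
python3 - <<'E'
from h import *
print(ray(cam("wrist"),[[335,345],[340,430],[285,345],[385,345]],0).round())
c=cam("scene");print(ray(c,[[140,43],[135,0],[122,0]],0).round())
E
```

```text
[[  69. -667.    0.]
 [ -49. -722.    0.]
 [  48. -611.    0.]
 [  91. -723.    0.]]
[[  63. -670.    0.]
 [-115. -780.    0.]
 [-103. -814.    0.]]
```

>>> {"op": "jog_arm", "data": {
  "increments": [
    {"xyz":[0.5,-0.7,-0.1],"rotation":[0,0,0]},
    {"xyz":[0.5,-0.7,-0.1],"rotation":[0,0,0]},
    {"xyz":[0.5,-0.7,-0.1],"rotation":[0,0,0]}
  ],
  "gripper": 1,
  "newtons": 30
}}

```text
time_s: 0.45
ee_pos: [252.4, -481.0, 242.7]
eef_rot: [-0.001, 0.983, 0.185, -0.0]
contact_force: [0.4, -0.4, 0.6]
gripper_width: 85.5
grip_force: 0.0
```

>>> {"op": "jog_arm", "data": {
  "increments": [
    {"xyz":[0,0,0],"rotation":[0,0,0.852]},
    {"xyz":[0,0,0],"rotation":[0,0,0.852]},
    {"xyz":[0,0,0],"rotation":[0,0,0.852]},
    {"xyz":[0,0,0],"rotation":[0,0,0.852]},
    {"xyz":[0,0,0],"rotation":[0,0,0.852]},
    {"xyz":[0.52,-0.96,-0.1],"rotation":[0,0,0]},
    {"xyz":[0.52,-0.96,-0.1],"rotation":[0,0,0]},
    {"xyz":[0.52,-0.96,-0.1],"rotation":[0,0,0]},
    {"xyz":[0.52,-0.96,-0.1],"rotation":[0,0,0]},
    {"xyz":[0.52,-0.96,-0.1],"rotation":[0,0,0]},
    {"xyz":[0.52,-0.96,-0.1],"rotation":[0,0,0]},
    {"xyz":[0.52,-0.96,-0.1],"rotation":[0,0,0]},
    {"xyz":[0.52,-0.96,-0.1],"rotation":[0,0,0]},
    {"xyz":[0.52,-0.96,-0.1],"rotation":[0,0,0]},
    {"xyz":[0.52,-0.96,-0.1],"rotation":[0,0,0]},
    {"xyz":[0.52,-0.96,-0.1],"rotation":[0,0,0]},
    {"xyz":[0.52,-0.96,-0.1],"rotation":[0,0,0]},
    {"xyz":[0,0,0],"rotation":[0,0,0]},
    {"xyz":[0,0,0],"rotation":[0,0,0]},
    {"xyz":[0,0,0],"rotation":[0,0,0]}
  ]
}}

```text
time_s: 2.45
ee_pos: [501.6, -22.0, 290.8]
eef_rot: [0.0, 1.0, -0.0, -0.0]
contact_force: [0.7, -0.2, -0.6]
gripper_width: 85.4
grip_force: 0.0
```

```bash
python3 - <<'E'
from h import *
s=robot.observe();c=cam("wrist");im=grab("wrist","w2.png")
q=s["eef_rot"];print(s["ee_pos"].round(1),q.round(4),c[2])
hsv=cv2.cvtColor(im,cv2.COLOR_BGR2HSV)
for name,lo,hi,z in(("cream",(12,18,150),(40,130,255),22),("blue",(100,120,60),(125,255,255),17)):
    m=cv2.inRange(hsv,lo,hi)
    if name=="blue": m=cv2.morphologyEx(m,cv2.MORPH_CLOSE,np.ones((9,9)))
    for k in cv2.findContours(m,cv2.RETR_EXTERNAL,cv2.CHAIN_APPROX_NONE)[0]:
        if cv2.contourArea(k)<300: continue
        P=ray(c,k.reshape(-1,2),z)[:,:2].astype(np.float32)
        (x,y),(w,h),a=cv2.minAreaRect(P)
        print(name,"px",k.reshape(-1,2).mean(0).round(),"rect",round(x,1),round(y,1),round(w,1),round(h,1),round(a,1))
E
```

```text
[501.6 -22.  290.8] [ 1.e-04  1.e+00 -4.e-04 -5.e-04] [584.94246161 -21.9008758  433.69914207]
cream px [351. 246.] rect 435.5 -64.6 61.6 65.0 89.9
cream px [288. 166.] rect 530.0 9.3 51.4 52.9 89.7
cream px [433. 153.] rect 544.2 -150.4 38.9 34.4 89.8
cream px [156. 147.] rect 549.6 153.0 42.5 49.0 0.1
cream px [553.  20.] rect 670.5 -254.7 56.3 35.0 89.5
blue px [416.  26.] rect 667.1 -123.1 63.8 46.4 89.8
blue px [329.  27.] rect 666.4 -35.3 63.7 48.3 90.0
blue px [241.  28.] rect 665.9 52.8 49.2 63.7 0.2
blue px [153.  28.] rect 664.8 140.6 50.9 63.6 0.5
```

View pics/w2.png

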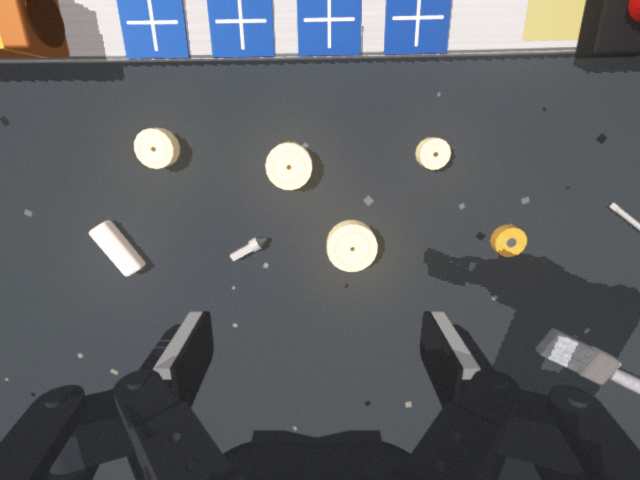

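All four discs show centre holes: 61 at (352,249), 52 at (289,167), 34 at (436,154) and 43 at (153,149). The pad crosses are at (153,22), (241,20), (330,19) and (417,17).

```bash
python3 - <<'E'
from h import *
c=cam("wrist")
print(ray(c,[[352,249],[289,167],[436,154],[153,149]],22).round(1));print(ray(c,[[153,22],[241,20],[330,19],[417.5,17]],17).round(1))
E
```

```text
[[ 431.8  -65.4   22. ]
 [ 529.5    7.8   22. ]
 [ 543.3 -154.6   22. ]
 [ 549.1  156.2   22. ]]
[[ 671.6  139.8   17. ]
 [ 673.6   52.1   17. ]
 [ 674.4  -36.6   17. ]
 [ 675.8 -123.5   17. ]]
```

>>> {"op": "jog_arm", "data": {
  "increments": [
    {"xyz":[-0.29,0.173,0.96],"rotation":[0,0,0]},
    {"xyz":[-0.29,0.173,0.96],"rotation":[0,0,0]},
    {"xyz":[-0.29,0.173,0.96],"rotation":[0,0,0]},
    {"xyz":[-0.29,0.173,0.96],"rotation":[0,0,0]},
    {"xyz":[-0.29,0.173,0.96],"rotation":[0,0,0]},
    {"xyz":[-0.29,0.173,0.96],"rotation":[0,0,0]},
    {"xyz":[0,0,0.4],"rotation":[0,0,0]},
    {"xyz":[0,0,0.4],"rotation":[0,0,0]},
    {"xyz":[0,0,0.4],"rotation":[0,0,0]},
    {"xyz":[0,0,0.23],"rotation":[0,0,0]},
    {"xyz":[0,0,0],"rotation":[0,0,0]},
    {"xyz":[0,0,0],"rotation":[0,0,0]}
  ]
}}

```text
time_s: 3.7
ee_pos: [432.5, -63.4, 4.1]
eef_rot: [0.0, 1.0, -0.0, 0.0]
contact_force: [-1.1, -0.9, -0.3]
gripper_width: 85.7
grip_force: 0.0
```

>>> {"op": "jog_arm", "data": {
  "increments": [
    {"xyz":[0,0,0],"rotation":[0,0,0]},
    {"xyz":[0,0,0],"rotation":[0,0,0]},
    {"xyz":[0,0,0],"rotation":[0,0,0]},
    {"xyz":[0,0,0],"rotation":[0,0,0]},
    {"xyz":[0,0,0],"rotation":[0,0,0]},
    {"xyz":[0,0,0],"rotation":[0,0,0]},
    {"xyz":[0,0,0],"rotation":[0,0,0]},
    {"xyz":[0,0,0],"rotation":[0,0,0]}
  ],
  "gripper": -1,
  "newtons": 30
}}

```text
time_s: 4.5
ee_pos: [433.5, -63.4, 5.1]
eef_rot: [0.001, 1.0, 0.0, 0.001]
contact_force: [-1.0, -0.5, 6.3]
gripper_width: 59.7
grip_force: 32.4
```

>>> {"op": "jog_arm", "data": {
  "increments": [
    {"xyz":[0,0,-0.6],"rotation":[0,0,0]},
    {"xyz":[0,0,-0.9],"rotation":[0,0,0]},
    {"xyz":[0.868,0.214,0],"rotation":[0,0,0]},
    {"xyz":[0.868,0.214,0],"rotation":[0,0,0]},
    {"xyz":[0.868,0.214,0],"rotation":[0,0,0]},
    {"xyz":[0.868,0.214,0],"rotation":[0,0,0]},
    {"xyz":[0.868,0.214,0],"rotation":[0,0,0]},
    {"xyz":[0.868,0.214,0],"rotation":[0,0,0]},
    {"xyz":[0.868,0.214,0],"rotation":[0,0,0]},
    {"xyz":[0,0,0],"rotation":[0,0,0]},
    {"xyz":[0,0,0.4],"rotation":[0,0,0]},
    {"xyz":[0,0,0.3],"rotation":[0,0,0]},
    {"xyz":[0,0,0],"rotation":[0,0,0]},
    {"xyz":[0,0,0],"rotation":[0,0,0]}
  ]
}}

```text
time_s: 5.9
ee_pos: [673.8, -122.3, 34.4]
eef_rot: [-0.0, 1.0, 0.0, -0.001]
contact_force: [0.3, -1.0, -1.1]
gripper_width: 60.1
grip_force: 33.1
```

```bash
python3 - <<'E'
from h import *
s=robot.observe();print(s["ee_pos"],s["contact_force"],s["gripper_width"]);grab("wrist","w3.png");grab("top","t3.png")
E
```

```text
[ 673.80840918 -122.27778888   34.37815652] [ 0.25879866 -0.95663257 -1.09402285] 60.068240240468704
```

View pics/w3.png

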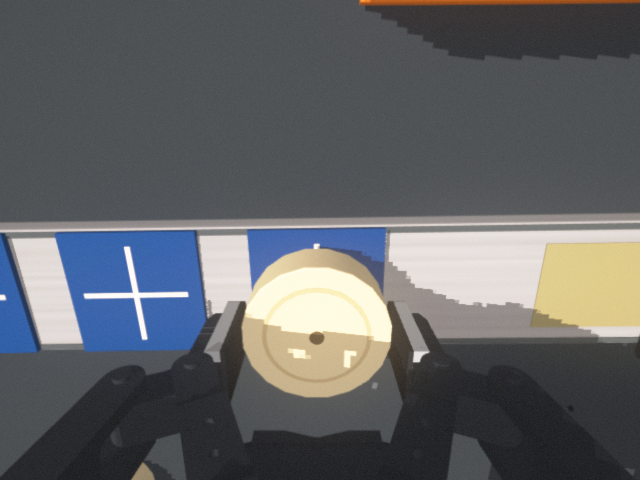

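The disc is held level over the last pad, hole at (317,337). The neighbouring pad's cross is at (137,295).

```bash
python3 - <<'E'
from h import *
c=cam("wrist");print(ray(c,[[317,337]],51.5),ray(c,[[137,295],[316,230],[386,228],[249,229]],17))
E
```

```text
[[ 673.10598622 -122.96268533   51.5       ]] [[ 674.30924124  -34.37626777   17.        ]
 [ 707.82171823 -122.58105259   17.        ]
 [ 708.77572179 -155.06909027   17.        ]
 [ 708.32098197  -91.46877662   17.        ]]
```

>>> {"op": "jog_arm", "data": {
  "increments": [
    {"xyz":[0.06,0,0.1],"rotation":[0,0,0]},
    {"xyz":[0,0,0.1],"rotation":[0,0,0]},
    {"xyz":[0,0,0.06],"rotation":[0,0,0]},
    {"xyz":[0,0,0],"rotation":[0,0,0]},
    {"xyz":[0,0,0],"rotation":[0,0,0]},
    {"xyz":[0,0,0],"rotation":[0,0,0]}
  ]
}}

```text
time_s: 6.6
ee_pos: [677.9, -122.9, 25.4]
eef_rot: [0.0, 1.0, 0.0, 0.0]
contact_force: [-0.4, 0.1, -0.6]
gripper_width: 59.9
grip_force: 33.1
```

>>> {"op": "jog_arm", "data": {
  "increments": [
    {"xyz":[-0.02,0,0.05],"rotation":[0,0,0]},
    {"xyz":[0,0,0.03],"rotation":[0,0,0]},
    {"xyz":[0,0,0],"rotation":[0,0,0]},
    {"xyz":[0,0,0],"rotation":[0,0,0]},
    {"xyz":[0,0,0],"rotation":[0,0,0]}
  ]
}}

```text
time_s: 7.1
ee_pos: [677.1, -122.9, 22.2]
eef_rot: [0.0, 1.0, 0.0, -0.0]
contact_force: [-0.6, 0.5, -0.2]
gripper_width: 60.0
grip_force: 33.2
```

>>> {"op": "jog_arm", "data": {
  "increments": [
    {"xyz":[0,0,0.025],"rotation":[0,0,0]},
    {"xyz":[0,0,0],"rotation":[0,0,0]},
    {"xyz":[0,0,0],"rotation":[0,0,0]}
  ]
}}

```text
time_s: 7.4
ee_pos: [677.1, -122.9, 22.2]
eef_rot: [0.0, 1.0, 0.0, -0.0]
contact_force: [-3.5, 0.6, 5.0]
gripper_width: 59.7
grip_force: 33.8
```

>>> {"op": "jog_arm", "data": {
  "increments": [
    {"xyz":[0,0,0],"rotation":[0,0,0]},
    {"xyz":[0,0,0],"rotation":[0,0,0]},
    {"xyz":[0,0,0],"rotation":[0,0,0]},
    {"xyz":[0,0,0],"rotation":[0,0,0]},
    {"xyz":[0,0,0],"rotation":[0,0,0]},
    {"xyz":[0,0,-0.3],"rotation":[0,0,0]},
    {"xyz":[0,0,-0.9],"rotation":[0,0,0]},
    {"xyz":[0,0,-0.9],"rotation":[0,0,0]},
    {"xyz":[0,0,0],"rotation":[0,0,0]},
    {"xyz":[0,0,0],"rotation":[0,0,0]}
  ],
  "gripper": 1
}}

```text
time_s: 8.4
ee_pos: [678.4, -123.2, 107.9]
eef_rot: [0.001, 1.0, 0.0, 0.002]
contact_force: [0.4, 0.0, -0.6]
gripper_width: 85.1
grip_force: 0.0
```

```bash
python3 - <<'E'
from h import *
s=robot.observe();print(s["ee_pos"],s["contact_force"],s["gripper_width"]);grab("wrist","w4.png")
E
```

```text
[ 678.35675425 -123.18845698  107.91719995] [ 0.39773701  0.03051841 -0.6149154 ] 85.10784122714654
```

View pics/w4.png

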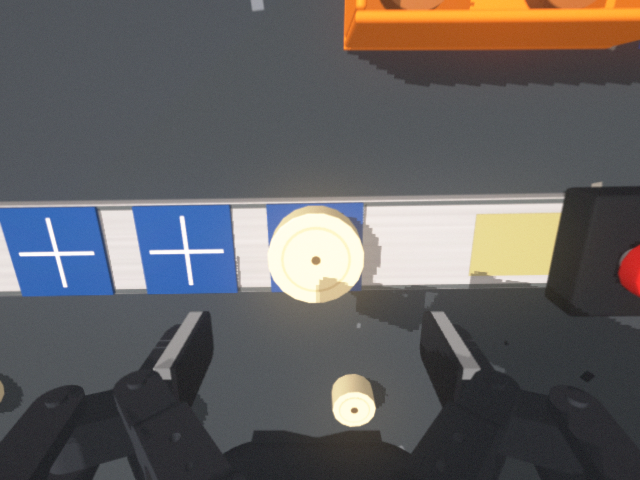

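The 61 disc sits on its pad, hole at (316,260). The pad crosses are at (187,251) and (57,254), and the 34 disc's hole is at (354,410).

```bash
python3 - <<'E'
from h import *
c=cam("wrist");print(ray(c,[[316,260]],39),ray(c,[[187,251],[57,254],[363,203],[268,204]],17),ray(c,[[354,410]],22))
E
```

```text
[[ 675.4204629  -122.69298205   39.        ]] [[ 673.15865185  -35.41952974   17.        ]
 [ 671.09330467   52.04789249   17.        ]
 [ 706.32184908 -153.19850971   17.        ]
 [ 705.68607818  -91.56320846   17.        ]] [[ 542.96026096 -152.18851047   22.        ]]
```

>>> {"op": "jog_arm", "data": {
  "increments": [
    {"xyz":[-0.925,-0.825,0],"rotation":[0,0,0]},
    {"xyz":[-0.925,-0.825,0],"rotation":[0,0,0]},
    {"xyz":[-0.925,-0.825,0],"rotation":[0,0,0]},
    {"xyz":[-0.925,-0.825,0],"rotation":[0,0,0]},
    {"xyz":[0,0,0.3],"rotation":[0,0,0]},
    {"xyz":[0,0,0.9],"rotation":[0,0,0]},
    {"xyz":[0,0,0.7],"rotation":[0,0,0]},
    {"xyz":[0,0,0.4],"rotation":[0,0,0]},
    {"xyz":[0,0,0.2],"rotation":[0,0,0]},
    {"xyz":[0,0,0],"rotation":[0,0,0]},
    {"xyz":[0,0,0],"rotation":[0,0,0]},
    {"xyz":[0,0,0],"rotation":[0,0,0]}
  ]
}}

```text
time_s: 9.65
ee_pos: [530.2, 8.9, 6.3]
eef_rot: [0.0, 1.0, -0.0, 0.001]
contact_force: [-0.2, 0.2, -0.3]
gripper_width: 85.6
grip_force: 0.0
```

>>> {"op": "jog_arm", "data": {
  "increments": [
    {"xyz":[0,0,0],"rotation":[0,0,0]},
    {"xyz":[0,0,0],"rotation":[0,0,0]},
    {"xyz":[0,0,0],"rotation":[0,0,0]},
    {"xyz":[0,0,0],"rotation":[0,0,0]},
    {"xyz":[0,0,0],"rotation":[0,0,0]},
    {"xyz":[0,0,0],"rotation":[0,0,0]},
    {"xyz":[0,0,0],"rotation":[0,0,0]},
    {"xyz":[0,0,0],"rotation":[0,0,0]},
    {"xyz":[0,0,0],"rotation":[0,0,0]}
  ],
  "gripper": -1
}}

```text
time_s: 10.55
ee_pos: [529.7, 9.0, 6.1]
eef_rot: [0.0, 1.0, 0.0, 0.001]
contact_force: [-1.0, 0.3, 5.5]
gripper_width: 50.2
grip_force: 31.4
```

>>> {"op": "jog_arm", "data": {
  "increments": [
    {"xyz":[0,0,-0.4],"rotation":[0,0,0]},
    {"xyz":[0,0,-0.9],"rotation":[0,0,0]},
    {"xyz":[0,0,-0.7],"rotation":[0,0,0]},
    {"xyz":[0.9,0.276,0],"rotation":[0,0,0]},
    {"xyz":[0.9,0.276,0],"rotation":[0,0,0]},
    {"xyz":[0.9,0.276,0],"rotation":[0,0,0]},
    {"xyz":[0.9,0.276,0],"rotation":[0,0,0]},
    {"xyz":[0,0,0],"rotation":[0,0,0]},
    {"xyz":[0,0,0.3],"rotation":[0,0,0]},
    {"xyz":[0,0,0.7],"rotation":[0,0,0]},
    {"xyz":[0,0,0.4],"rotation":[0,0,0]},
    {"xyz":[0,0,0.1],"rotation":[0,0,0]},
    {"xyz":[0,0,0],"rotation":[0,0,0]},
    {"xyz":[0,0,0],"rotation":[0,0,0]},
    {"xyz":[0,0,0],"rotation":[0,0,0]}
  ]
}}

```text
time_s: 12.05
ee_pos: [673.2, -34.9, 25.6]
eef_rot: [0.0, 1.0, 0.0, 0.0]
contact_force: [-0.2, -0.7, -0.7]
gripper_width: 50.5
grip_force: 32.7
```

>>> {"op": "jog_arm", "data": {
  "increments": [
    {"xyz":[0.01,0,0.04],"rotation":[0,0,0]},
    {"xyz":[0,0,0.03],"rotation":[0,0,0]},
    {"xyz":[0,0,0],"rotation":[0,0,0]},
    {"xyz":[0,0,0],"rotation":[0,0,0]}
  ]
}}

```text
time_s: 12.45
ee_pos: [673.6, -35.0, 22.5]
eef_rot: [0.0, 1.0, 0.0, 0.0]
contact_force: [-0.4, 0.3, 1.6]
gripper_width: 50.6
grip_force: 32.8
```

>>> {"op": "jog_arm", "data": {
  "increments": [
    {"xyz":[0,0,0],"rotation":[0,0,0]},
    {"xyz":[0,0,0],"rotation":[0,0,0]},
    {"xyz":[0,0,0],"rotation":[0,0,0]},
    {"xyz":[0,0,0],"rotation":[0,0,0]},
    {"xyz":[0,0,-0.3],"rotation":[0,0,0]},
    {"xyz":[0,0,-0.9],"rotation":[0,0,0]},
    {"xyz":[0,0,-0.9],"rotation":[0,0,0]},
    {"xyz":[0,0,0],"rotation":[0,0,0]},
    {"xyz":[0,0,0],"rotation":[0,0,0]}
  ],
  "gripper": 0.55
}}

```text
time_s: 13.35
ee_pos: [674.7, -35.2, 109.1]
eef_rot: [0.0, 1.0, 0.0, 0.002]
contact_force: [-0.0, -0.4, -0.3]
gripper_width: 66.5
grip_force: 0.0
```

```bash
python3 - <<'E'
from h import *
s=robot.observe();print(s["ee_pos"],s["contact_force"],s["gripper_width"]);grab("wrist","w5.png")
E
```

```text
[674.73866395 -35.20412446 109.05416489] [-0.0339021  -0.37457196 -0.32385744] 66.51464703201123
```

View pics/w5.png

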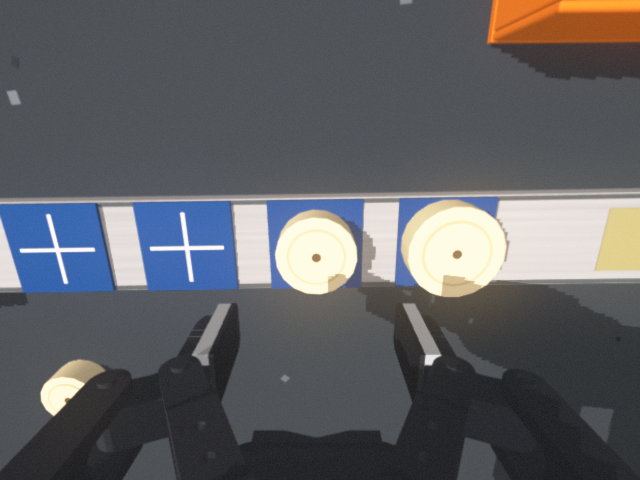

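The 52 disc is at (316,258), centred on its pad; both placed discs look good. Next is the 43 disc.

>>> {"op": "jog_arm", "data": {
  "increments": [
    {"xyz":[-0.629,-0.96,0],"rotation":[0,0,0]},
    {"xyz":[-0.629,-0.96,0],"rotation":[0,0,0]},
    {"xyz":[-0.629,-0.96,0],"rotation":[0,0,0]},
    {"xyz":[-0.629,-0.96,0],"rotation":[0,0,0]},
    {"xyz":[-0.629,-0.96,0],"rotation":[0,0,0]},
    {"xyz":[0,0,0.3],"rotation":[0,0,0]},
    {"xyz":[0,0,0.9],"rotation":[0,0,0]},
    {"xyz":[0,0,0.7],"rotation":[0,0,0]},
    {"xyz":[0,0,0.4],"rotation":[0,0,0]},
    {"xyz":[0,0,0.25],"rotation":[0,0,0]},
    {"xyz":[0,0,0],"rotation":[0,0,0]},
    {"xyz":[0,0,0],"rotation":[0,0,0]},
    {"xyz":[0,0,0],"rotation":[0,0,0]}
  ],
  "gripper": 1
}}

```text
time_s: 14.7
ee_pos: [549.1, 157.1, 5.9]
eef_rot: [-0.0, 1.0, -0.0, 0.001]
contact_force: [-0.3, 0.1, -0.4]
gripper_width: 85.7
grip_force: 0.0
```

>>> {"op": "jog_arm", "data": {
  "increments": [
    {"xyz":[0,0,0],"rotation":[0,0,0]},
    {"xyz":[0,0,0],"rotation":[0,0,0]},
    {"xyz":[0,0,0],"rotation":[0,0,0]},
    {"xyz":[0,0,0],"rotation":[0,0,0]},
    {"xyz":[0,0,0],"rotation":[0,0,0]},
    {"xyz":[0,0,0],"rotation":[0,0,0]},
    {"xyz":[0,0,0],"rotation":[0,0,0]},
    {"xyz":[0,0,0],"rotation":[0,0,0]},
    {"xyz":[0,0,0],"rotation":[0,0,0]},
    {"xyz":[0,0,0],"rotation":[0,0,0]},
    {"xyz":[0,0,0],"rotation":[0,0,0]}
  ],
  "gripper": -1
}}

```text
time_s: 15.8
ee_pos: [548.2, 157.1, 5.0]
eef_rot: [-0.0, 1.0, 0.0, 0.0]
contact_force: [-1.3, 0.4, 6.3]
gripper_width: 41.8
grip_force: 30.8
```

>>> {"op": "jog_arm", "data": {
  "increments": [
    {"xyz":[0,0,-0.4],"rotation":[0,0,0]},
    {"xyz":[0,0,-0.9],"rotation":[0,0,0]},
    {"xyz":[0,0,-0.7],"rotation":[0,0,0]},
    {"xyz":[0.771,0.654,0],"rotation":[0,0,0]},
    {"xyz":[0.771,0.654,0],"rotation":[0,0,0]},
    {"xyz":[0.771,0.654,0],"rotation":[0,0,0]},
    {"xyz":[0.771,0.654,0],"rotation":[0,0,0]},
    {"xyz":[0,0,0],"rotation":[0,0,0]},
    {"xyz":[0,0,0.3],"rotation":[0,0,0]},
    {"xyz":[0,0,0.7],"rotation":[0,0,0]},
    {"xyz":[0,0,0.4],"rotation":[0,0,0]},
    {"xyz":[0,0,0.1],"rotation":[0,0,0]},
    {"xyz":[0,0,0],"rotation":[0,0,0]},
    {"xyz":[0,0,0],"rotation":[0,0,0]},
    {"xyz":[0,0,0],"rotation":[0,0,0]}
  ]
}}

```text
time_s: 17.3
ee_pos: [670.8, 52.8, 24.3]
eef_rot: [-0.0, 1.0, 0.0, 0.0]
contact_force: [-0.5, 1.0, -0.6]
gripper_width: 41.6
grip_force: 30.6
```

>>> {"op": "jog_arm", "data": {
  "increments": [
    {"xyz":[0.03,0,0.03],"rotation":[0,0,0]},
    {"xyz":[0,0,0.03],"rotation":[0,0,0]},
    {"xyz":[0,0,0],"rotation":[0,0,0]},
    {"xyz":[0,0,0],"rotation":[0,0,0]}
  ]
}}

```text
time_s: 17.7
ee_pos: [672.5, 52.4, 22.1]
eef_rot: [-0.0, 1.0, 0.0, 0.0]
contact_force: [-0.3, -0.3, -0.2]
gripper_width: 41.8
grip_force: 30.7
```

>>> {"op": "jog_arm", "data": {
  "increments": [
    {"xyz":[0,0,0],"rotation":[0,0,0]},
    {"xyz":[0,0,0],"rotation":[0,0,0]},
    {"xyz":[0,0,0],"rotation":[0,0,0]},
    {"xyz":[0,0,0],"rotation":[0,0,0]},
    {"xyz":[0,0,-0.3],"rotation":[0,0,0]},
    {"xyz":[0,0,-0.9],"rotation":[0,0,0]},
    {"xyz":[0,0,-0.9],"rotation":[0,0,0]},
    {"xyz":[0,0,0],"rotation":[0,0,0]},
    {"xyz":[0,0,0],"rotation":[0,0,0]}
  ],
  "gripper": 0.36
}}

```text
time_s: 18.6
ee_pos: [673.5, 52.3, 108.7]
eef_rot: [0.0, 1.0, 0.0, 0.002]
contact_force: [-0.0, -0.1, -0.3]
gripper_width: 58.0
grip_force: 0.0
```

```bash
python3 - <<'E'
from h import *
s=robot.observe();print(s["ee_pos"],s["contact_force"],s["gripper_width"]);grab("wrist","w6.png")
E
```

```text
[673.54931775  52.31596624 108.66065123] [-0.00796689 -0.13875652 -0.34454043] 57.96167921914215
```

View pics/w6.png

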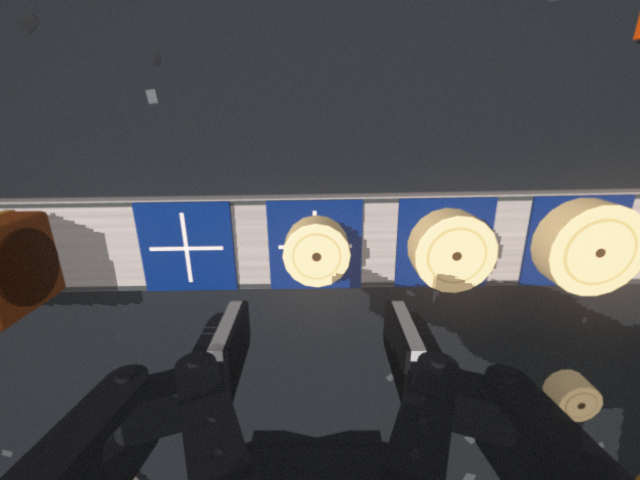

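The 43 disc, hole at (316,257), is on its pad; the last empty pad's cross is at (187,248). Next is the 34 disc.

>>> {"op": "jog_arm", "data": {
  "increments": [
    {"xyz":[-0.542,0.851,0],"rotation":[0,0,0]},
    {"xyz":[-0.542,0.851,0],"rotation":[0,0,0]},
    {"xyz":[-0.542,0.851,0],"rotation":[0,0,0]},
    {"xyz":[-0.542,0.851,0],"rotation":[0,0,0]},
    {"xyz":[-0.542,0.851,0],"rotation":[0,0,0]},
    {"xyz":[-0.542,0.851,0],"rotation":[0,0,0]},
    {"xyz":[0,0,0.3],"rotation":[0,0,0]},
    {"xyz":[0,0,0.9],"rotation":[0,0,0]},
    {"xyz":[0,0,0.7],"rotation":[0,0,0]},
    {"xyz":[0,0,0.4],"rotation":[0,0,0]},
    {"xyz":[0,0,0.23],"rotation":[0,0,0]},
    {"xyz":[0,0,0],"rotation":[0,0,0]},
    {"xyz":[0,0,0],"rotation":[0,0,0]},
    {"xyz":[0,0,0],"rotation":[0,0,0]}
  ],
  "gripper": 0.9
}}

```text
time_s: 20.05
ee_pos: [543.5, -152.3, 6.3]
eef_rot: [0.001, 1.0, 0.0, 0.001]
contact_force: [0.3, -0.4, -0.7]
gripper_width: 81.1
grip_force: 0.0
```

>>> {"op": "jog_arm", "data": {
  "increments": [
    {"xyz":[0,0,0],"rotation":[0,0,0]},
    {"xyz":[0,0,0],"rotation":[0,0,0]},
    {"xyz":[0,0,0],"rotation":[0,0,0]},
    {"xyz":[0,0,0],"rotation":[0,0,0]},
    {"xyz":[0,0,0],"rotation":[0,0,0]},
    {"xyz":[0,0,0],"rotation":[0,0,0]},
    {"xyz":[0,0,0],"rotation":[0,0,0]},
    {"xyz":[0,0,0],"rotation":[0,0,0]},
    {"xyz":[0,0,0],"rotation":[0,0,0]},
    {"xyz":[0,0,0],"rotation":[0,0,0]},
    {"xyz":[0,0,0],"rotation":[0,0,0]},
    {"xyz":[0,0,0],"rotation":[0,0,0]},
    {"xyz":[0,0,0],"rotation":[0,0,0]}
  ],
  "gripper": -1
}}

```text
time_s: 21.35
ee_pos: [542.6, -152.1, 5.3]
eef_rot: [0.0, 1.0, 0.0, 0.0]
contact_force: [-0.9, 0.0, 5.2]
gripper_width: 32.9
grip_force: 30.1
```

>>> {"op": "jog_arm", "data": {
  "increments": [
    {"xyz":[0,0,-0.4],"rotation":[0,0,0]},
    {"xyz":[0,0,-0.9],"rotation":[0,0,0]},
    {"xyz":[0,0,-0.7],"rotation":[0,0,0]},
    {"xyz":[0.4,-0.915,0],"rotation":[0,0,0]},
    {"xyz":[0.4,-0.915,0],"rotation":[0,0,0]},
    {"xyz":[0.4,-0.915,0],"rotation":[0,0,0]},
    {"xyz":[0.4,-0.915,0],"rotation":[0,0,0]},
    {"xyz":[0.4,-0.915,0],"rotation":[0,0,0]},
    {"xyz":[0.4,-0.915,0],"rotation":[0,0,0]},
    {"xyz":[0.4,-0.915,0],"rotation":[0,0,0]},
    {"xyz":[0.4,-0.915,0],"rotation":[0,0,0]},
    {"xyz":[0,0,0],"rotation":[0,0,0]},
    {"xyz":[0,0,0.3],"rotation":[0,0,0]},
    {"xyz":[0,0,0.7],"rotation":[0,0,0]},
    {"xyz":[0,0,0.4],"rotation":[0,0,0]},
    {"xyz":[0,0,0.1],"rotation":[0,0,0]},
    {"xyz":[0,0,0],"rotation":[0,0,0]},
    {"xyz":[0,0,0],"rotation":[0,0,0]},
    {"xyz":[0,0,0],"rotation":[0,0,0]}
  ]
}}

```text
time_s: 23.25
ee_pos: [670.2, 140.4, 24.9]
eef_rot: [-0.0, 1.0, -0.0, 0.0]
contact_force: [0.4, -0.7, 0.4]
gripper_width: 32.5
grip_force: 29.9
```

>>> {"op": "jog_arm", "data": {
  "increments": [
    {"xyz":[0.02,0,0.03],"rotation":[0,0,0]},
    {"xyz":[0,0,0.035],"rotation":[0,0,0]},
    {"xyz":[0,0,0],"rotation":[0,0,0]},
    {"xyz":[0,0,0],"rotation":[0,0,0]}
  ]
}}

```text
time_s: 23.65
ee_pos: [671.2, 140.9, 22.4]
eef_rot: [0.0, 1.0, 0.0, 0.0]
contact_force: [0.0, -0.9, 1.8]
gripper_width: 32.9
grip_force: 30.1
```

>>> {"op": "jog_arm", "data": {
  "increments": [
    {"xyz":[0,0,0],"rotation":[0,0,0]},
    {"xyz":[0,0,0],"rotation":[0,0,0]},
    {"xyz":[0,0,0],"rotation":[0,0,0]},
    {"xyz":[0,0,0],"rotation":[0,0,0]},
    {"xyz":[0,0,-0.3],"rotation":[0,0,0]},
    {"xyz":[0,0,-0.9],"rotation":[0,0,0]},
    {"xyz":[0,0,-0.9],"rotation":[0,0,0]},
    {"xyz":[-0.5,0.9,-0.9],"rotation":[0,0,0]},
    {"xyz":[-0.5,0.9,-0.9],"rotation":[0,0,0]},
    {"xyz":[-0.5,0.9,-0.9],"rotation":[0,0,0]},
    {"xyz":[-0.5,0.9,-0.3],"rotation":[0,0,0]},
    {"xyz":[0,0,0],"rotation":[0,0,0]},
    {"xyz":[0,0,0],"rotation":[0,0,0]}
  ],
  "gripper": 0.2
}}

```text
time_s: 24.95
ee_pos: [596.2, 5.6, 218.4]
eef_rot: [-0.0, 1.0, -0.001, 0.001]
contact_force: [0.1, -0.7, -0.1]
gripper_width: 51.3
grip_force: 0.0
```

```bash
python3 - <<'E'
from h import *
s=robot.observe();print(s["ee_pos"],s["contact_force"],s["gripper_width"]);grab("wrist","w7.png")
E
```

```text
[596.23492498   5.60770087 218.39572542] [ 0.14443736 -0.74513906 -0.07824134] 51.264390303364536
```

View pics/w7.png

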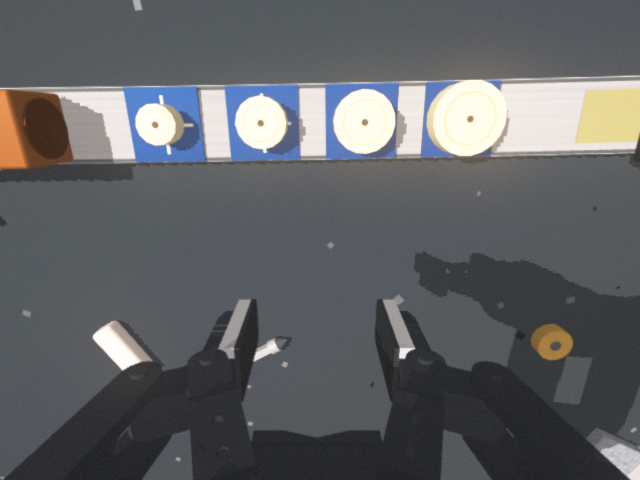

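All four discs are on their pads, holes at (155,125), (261,123), (365,122) and (470,119). A quick numerical check comes next, then hand-in.

```bash
python3 - <<'E'
from h import *
c=cam("wrist");a=ray(c,[[155,125],[261,123],[365,122],[470,119]],39)[:,:2]
e=np.array([[671.4,140.5],[672.7,52.5],[674,-35.3],[675,-122.9]]);print((a-e).round(1))
if np.linalg.norm(a-e,axis=1).max()<8: print(robot.sign_off())
E
```

```text
[[-0.3  0.8]
 [ 0.2  0.1]
 [-0.4  0.8]
 [ 0.7  1.1]]
the job is handed in; nothing more can be done
None
```

All four discs lie on their pads, smallest nearest the mallet head, each within about 1.5 mm of its pad centre by my last measurement; the arm never touched the head or stone, and I handed the job in at about 25 s (no verdict was returned).

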